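# Unlatch the case cover and stow it under the riser

## Task

Open the grey case: press the round button on its cover so that the T-handle pops up, then turn the handle clockwise as far as it goes to unlatch the cover. Lift the cover off by the handle, keep it level, set it down on the bench in front of the white riser with its upright black grip pointing away from the riser, and let go. Then take it by the grip and slide it straight in under the riser until the whole plate is under the top board and only the grip sticks out; leave the things around it alone.

Things in the scene. Friction and masses are not known exactly. Their poses are not given: they have to be found in the camera images.
- case: Grey open-topped steel case, 142 x 172 x 80 mm, fixed to the bench. Origin at the centre of its underside; x, y along its sides, z up. The cover lies on its rim (rim height 80 mm) with its axes parallel to the case's. 4 mm under the rim, at the middle of its two x walls, inward strikes (20 mm deep, 50 mm wide) hold the cover's latch bar.
- cover_mid (a point): Centre of the underside of the loose cover's grey plate, 150 (x) x 180 (y) x 6 mm; z up. It is 80 mm up on the case, 22 mm up on the bench. The upright grip is at the plate's -x end, the button on its -y side; in the middle a dark steel housing (116 x 44 mm, its top 22 mm above this point) with a slot holds the T-handle. With the handle out, the cover's top is 46 mm above this point.
- handle_mid (a point): Centre of the T-handle's bar: steel, 88 x 14 x 14 mm, x along the bar, z up; the point moves with the handle. At the start it lies flush in the housing's slot along the cover's x and cannot be gripped. Popped out, its underside stands 9 mm above the housing's top, held up by a light spring of about 3 N. Near its -x end a 5 mm ledge sticks out low on the -y side.
- button_top (a point): Centre of the top of the round steel release button, 28 mm across, 62 mm from the handle's axis towards the cover's -y, 24 mm above the plate's underside when out (2 mm higher than the housing's top); pressed along -z. A spring of 2 N (out) to 5 N (fully in) returns it. The handle pops up by itself once the button is 5 to 8 mm in, and stays up when the button is let go.
- grip_mid (a point): Centre of the cover's upright grip: black plastic plate 50 mm long (x), 12 mm thick (y), 45 mm high, standing at the middle of the cover's -x edge, 100 mm from cover_mid towards -x; its underside is level with the plate's underside. Its axes are the cover's.
- press (a joint): Release button travel: 0 out, 0.010 m fully in.
- pop (a joint): T-handle travel: 0 flush, 0.024 m fully popped out. It rises only when the button is pressed.
- turn (a joint): T-handle angle about the vertical: 0 latched, grows clockwise seen from above to a stop at 1.4 rad; friction about 0.12 N m, stays where it is left. It turns only when popped out. A latch bar under the plate (114 mm long, parallel to the handle's bar) clears the case's strikes from about 0.9 rad on.
- riser_mid (a point): Bench level under the middle of the white riser, fixed to the bench: top board 170 (x) x 260 (y) mm, 82 to 94 mm up, on two side panels 230 mm apart inside. x points into it: the mouth is the -x side, 85 mm from here. Two 30 mm high stops have their faces 75 mm past the middle at +x, so the cover is fully home when cover_mid is above this point.
- organiser: Bystander: pale divided parts box 170 x 120 x 40 mm.
- driver: Bystander: screwdriver 190 mm lying down.
- breadboard: Bystander: white plug board 55 x 165 x 10 mm.
- spool: Bystander: solder spool, 64 mm across, 50 mm high, standing.
- cover: The same cover (same origin and axes), about 0.6 kg, balanced within 10 mm of the handle's axis. Two ribs under the plate run along x, 72 mm either side of the middle and 22 mm deep; they hang in the case with 4 mm play all round, so the cover must rise 25 mm to be clear, and they are its feet on the bench. While latched it can rise 3 mm at most.

How it is judged:
By the outcome, as a careful person would: the job done as asked, in the order asked, and still so for the second after the job is handed in, with the robot touching nothing.
It also fails if it takes over 64 s, if anything falls off the work surface, if the arm or the gripper's body presses on something with over 40 N, if the wrist force passes 120 N, or if a joint passes its speed limit or range.

## Robot

A 6-joint arm with a two-finger parallel gripper is mounted at the origin on the work surface. World frame = base frame: x ahead of the robot, y to its left, z up, the work surface at z = 0. Lengths are in m, angles in rad, forces in N, time in s.
With the tool pointing down it reaches from about 0.35 to 0.975 m from the base axis. Payload 7.1 kg.
Tool frame: the origin (TCP) lies at the very end of the fingers, on their centre line; the grasp point (between the pads) lies 19 mm behind it (bot.grip_point_offset is the distance from the TCP to the grasp point, in m); z points along the fingers, y is the direction in which the jaws open and shut (so a half turn about z gives the same grasp; the last joint's range is limited). The gripper opens to 88 mm and grips with 3 to 60 N. Pads are 20 mm wide; open, the fingers measure 115 mm over their backs; the gripper's body (75 mm by 178 mm) begins 61 mm behind the grasp point.
Start: joints at [-1.183, 0.423, 1.63, -0, 1.089, -0.019], TCP at [0.247, -0.574, 0.223] pointing down, gripper open.
Joint ranges: [-3, 3], [-0.9, 2.11], [0.09, 2.58], [-1.31, 4.45], [0.11, 2.69], [-2.54, 2.54]. Speed limits (rad/s): [2.39, 2.39, 3.01, 3.14, 3.14, 3.14].

## Interface

Orientations are given as a 3x3 rotation matrix whose columns are the frame's x, y, z axes.
In Python, from bench import bot, cams gives the robot as it stands.
- The arm moves only by the shell command python3 -m crank 'ROWS' [FORCE]. ROWS is JSON, a list of rows, each a list of 7 numbers: the turn, a rotation vector about the tool's x, y, z in rad, then the shift along the tool's x, y, z in cm, then the finger opening in cm, from 0 to 8.78. In form: [[rx, ry, rz, dx, dy, dz, gripper], ...]. A call has 1 to 20 rows; each row is the pose to reach, as a shift and turn from the pose measured when the call began, along the tool's axes at that moment; what a row does not reach only later rows make up. A row lasts 1/8 s, in which the tool goes at most 62.5 mm and 10.7 degrees, less where a joint would pass 70% of its speed; a pose out of reach is approached as far as the arm can. A call with a gripper value outside its range is refused whole. The fingers move at their own pace and stop on an object; FORCE is the grip in N (left out, the last holds). Time passes only in rows, so rows that repeat a pose let the fingers close. It gives the time, the measured TCP pose, the force and the opening at its end, in the units of the state.
- bot.get_state(): the state, without advancing time (a new reading comes with each control period).
- cams.get_image(name): name is "scene" or "top" or "wrist"; returns a dict with "img" (420x560x3 uint8, red, green, blue), "fovy" (degrees; the focal length in pixels is half the picture's height over the tangent of half this angle, whatever the lens; pixels are square), "cx", "cy" (the principal point, pixels), "world_from_camera" (4x4, takes a point from camera to world coordinates). Camera axes: x right, y up, looking along -z (the intrinsics and any distortion apply to the point x, -y, -z); pixel columns grow to the right and rows downward; lengths in m; the calibration is good to about 2 mm. A picture is of the moment at which its call begins. There is no depth.
- bot.finish_job(): hands the job in, once; it reports no verdict.
The state is a dict: "t": time; "q": joint angles; "joint_vel": joint speeds; "effort": joint torques, N m; "tcp_pos": TCP position; "eef_rot": TCP orientation; "contact_force": force on the tool from outside, world axes, zero at the start; "wrist_torque": the same for the moment, N m; "width": finger opening in m.
Only numpy, scipy, OpenCV 4.12 (cv2) and the standard library are available. Lean on these libraries where they do the work, as an engineer would, in place of code of your own. Each camera call takes 0.05 s, during which the arm holds its last target.

## Working session

There is one attempt and no reset: what is moved stays moved. The work goes in short steps, Python scripts to look and compute and a shell command to move; the robot and the scene stay as the last step left them, time stands still between calls to the robot, and variables do not carry over. Pictures are saved under pics/ and viewed, and the job is handed in when it is done.

```bash
ls; mkdir -p pics
python3 - <<'E'
from bench import bot,cams
import cv2
for n in ["scene","top","wrist"]:
    d=cams.get_image(n); cv2.imwrite(f"pics/{n}0.png",d["img"][:,:,::-1])
    print(n,{k:v for k,v in d.items() if k!="img"})
s=bot.get_state(); print(s)
E
```

```text
pics
scene {'fovy': 50.79663537320784, 'cx': 278.4077609536264, 'cy': 211.15755801659657, 'world_from_camera': array([[ 0.72001321, -0.39350328,  0.57160838,  1.26396015],
       [ 0.69393756,  0.4015873 , -0.59764395, -0.70402207],
       [ 0.00562419,  0.82697207,  0.56221487,  0.72410449],
       [ 0.        ,  0.        ,  0.        ,  1.        ]])}
top {'fovy': 42.540976000524225, 'cx': 286.48391121479216, 'cy': 215.43901509520998, 'world_from_camera': array([[ 0.02919377,  0.99605899, -0.08375095,  0.51433009],
       [-0.999377  ,  0.03074782,  0.01732596, -0.02416491],
       [ 0.01983284,  0.08319296,  0.99633608,  1.46490901],
       [ 0.        ,  0.        ,  0.        ,  1.        ]])}
wrist {'fovy': 66.81957361623118, 'cx': 283.666272477753, 'cy': 210.62351663317276, 'world_from_camera': array([[ 3.96517518e-01,  8.82178269e-01,  2.54038108e-01,
         3.15498934e-01],
       [-9.18026626e-01,  3.81330512e-01,  1.08692938e-01,
        -5.43365782e-01],
       [-9.85933987e-04, -2.76312401e-01,  9.61067367e-01,
         3.82688108e-01],
       [ 0.00000000e+00,  0.00000000e+00,  0.00000000e+00,
         1.00000000e+00]])}
{'t': 0.15, 'q': array([-1.18299763e+00,  4.23657669e-01,  1.63049052e+00, -1.90550155e-05,
        1.08859442e+00, -1.90240821e-02]), 'joint_vel': array([-0.00040126, -0.0001461 , -0.00287199, -0.00075608, -0.00089187,
        0.00044337]), 'effort': array([ 1.53589153e-03, -5.44981813e+01, -2.73918843e+01,  6.44791662e-02,
        2.03781546e-02, -7.71706300e-05]), 'tcp_pos': array([ 0.24715415, -0.57359719,  0.22209444]), 'eef_rot': array([[ 9.18379160e-01,  3.95701295e-01, -4.50485918e-04],
       [ 3.95701551e-01, -9.18378551e-01,  1.05817968e-03],
       [ 5.00646357e-06, -1.15006814e-03, -9.99999339e-01]]), 'contact_force': array([-0.35506912,  0.1851871 ,  0.66841869]), 'wrist_torque': array([-0.00194009, -0.0085477 , -0.02187816]), 'width': 0.08774003166925438}
```

View pics/scene0.png

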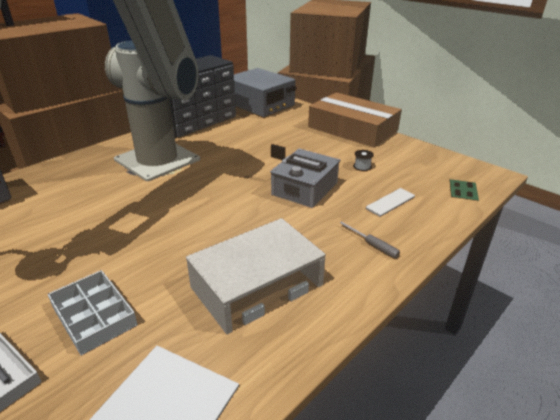

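View pics/top0.png

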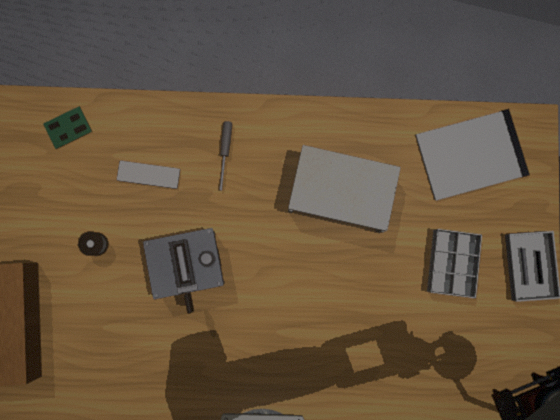

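View pics/wrist0.png

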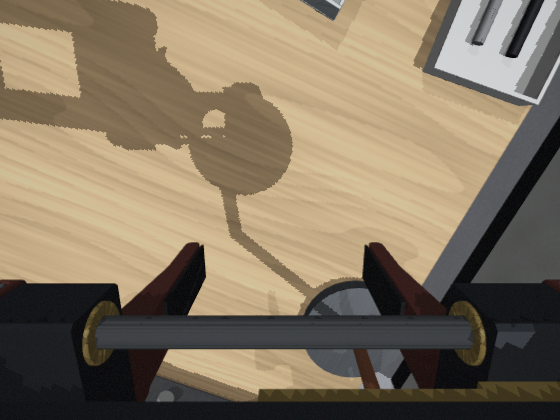

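The top view shows the case at about (185,265), with its button at (206,258) and grip at (188,300). The riser is at (345,188), and the stops visible in the scene view put its mouth towards the robot. Next I'll measure all of these.

```bash
cat > h.py <<'E'
import numpy as np, cv2
from bench import bot,cams
def ray(d,u,v):
    f=d["img"].shape[0]/2/np.tan(np.radians(d["fovy"])/2)
    T=d["world_from_camera"]; c=np.array([(u-d["cx"])/f,-(v-d["cy"])/f,-1])
    return T[:3,3],T[:3,:3]@c
def onz(d,u,v,z):
    o,r=ray(d,u,v); return o+r*(z-o[2])/r[2]
def proj(d,p):
    f=d["img"].shape[0]/2/np.tan(np.radians(d["fovy"])/2)
    T=d["world_from_camera"]; c=T[:3,:3].T@(np.array(p)-T[:3,3])
    return d["cx"]+f*c[0]/-c[2], d["cy"]-f*c[1]/-c[2]
def save(n,img,box=None,k=1):
    if box: x0,y0,x1,y1=box; img=img[y0:y1,x0:x1]
    cv2.imwrite(n,cv2.resize(img[:,:,::-1],None,fx=k,fy=k,interpolation=cv2.INTER_CUBIC))
E
python3 - <<'E'
from h import *
d=cams.get_image("top"); im=d["img"]
save("pics/topcase.png",im,(130,215,240,325),5)
save("pics/topriser.png",im,(270,130,420,245),5)
hsv=cv2.cvtColor(im,cv2.COLOR_RGB2HSV)
m=((hsv[...,1]<70)&(hsv[...,2]>40)).astype(np.uint8)*255
n,l,st,c=cv2.connectedComponentsWithStats(m)
for i in range(1,n):
    if st[i,4]>300 and st[i,1]>95:
        pts=np.argwhere(l==i)[:,::-1].astype(np.float32)
        r=cv2.minAreaRect(pts)
        print(i,st[i],r)
        z=0.086 if abs(c[i][0]-185)<20 else .094
        P=np.array([onz(d,*p,z)[:2] for p in cv2.boxPoints(r)])
        print(P.round(4).tolist(), P.mean(0), [np.linalg.norm(P[j]-P[j-1]).round(4) for j in range(4)])
E
```

```text
4 [ 416  111  107   89 6278] ((468.79473876953125, 155.04507446289062), (69.51847839355469, 92.07435607910156), 74.24882507324219)
[[0.8517, -0.3754], [0.926, -0.6076], [0.7508, -0.656], [0.6785, -0.4258]] [ 0.80175382 -0.51619919] [np.float64(0.1803), np.float64(0.2437), np.float64(0.1817), np.float64(0.2413)]
12 [219 121  13  69 349] ((223.71949768066406, 155.02439880371094), (8.282365798950195, 68.35712432861328), 6.34019136428833)
[[0.6929, 0.1345], [0.8702, 0.1221], [0.8685, 0.1008], [0.6912, 0.1134]] [0.78073767 0.11768979] [np.float64(0.0211), np.float64(0.1777), np.float64(0.0214), np.float64(0.1777)]
31 [ 288  145  112   87 6726] ((343.81170654296875, 188.67013549804688), (101.97560119628906, 68.02438354492188), 12.680383682250977)
[[0.6418, -0.0479], [0.8149, -0.0815], [0.7649, -0.3399], [0.5923, -0.3036]] [ 0.70349516 -0.19320502] [np.float64(0.2604), np.float64(0.1763), np.float64(0.2632), np.float64(0.1764)]
34 [ 117  161   63   28 1245] ((147.96044921875, 174.29006958007812), (61.43147277832031, 20.582244873046875), 7.765166282653809)
[[0.7059, 0.3886], [0.7587, 0.3845]
[... 639 characters left out ...]
4349, -0.5331]] [ 0.52169708 -0.47896943] [np.float64(0.1254), np.float64(0.1649), np.float64(0.1267), np.float64(0.1651)]
42 [ 509  231   51   71 2739] ((534.2079467773438, 265.5792236328125), (69.45360565185547, 45.8712158203125), 84.2894058227539)
[[0.6011, -0.6171], [0.6165, -0.7354], [0.4408, -0.751], [0.426, -0.6339]] [ 0.52110201 -0.68434915] [np.float64(0.1759), np.float64(0.1193), np.float64(0.1764), np.float64(0.1181)]
61 [221 409  83  11 604] ((262.0, 414.0), (81.99998474121094, 9.999998092651367), -0.0)
[[0.1209, 0.0988], [0.1449, 0.0997], [0.1497, -0.103], [0.1256, -0.1036]] [ 0.13527851 -0.00201899] [np.float64(0.2025), np.float64(0.024), np.float64(0.2028), np.float64(0.0241)]
```

View pics/topcase.png

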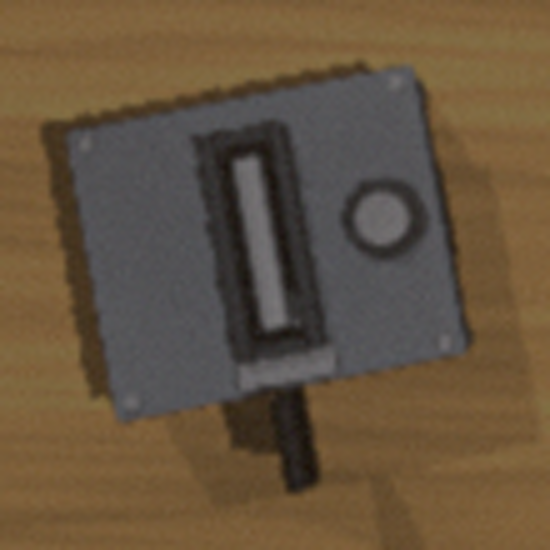

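View pics/topriser.png

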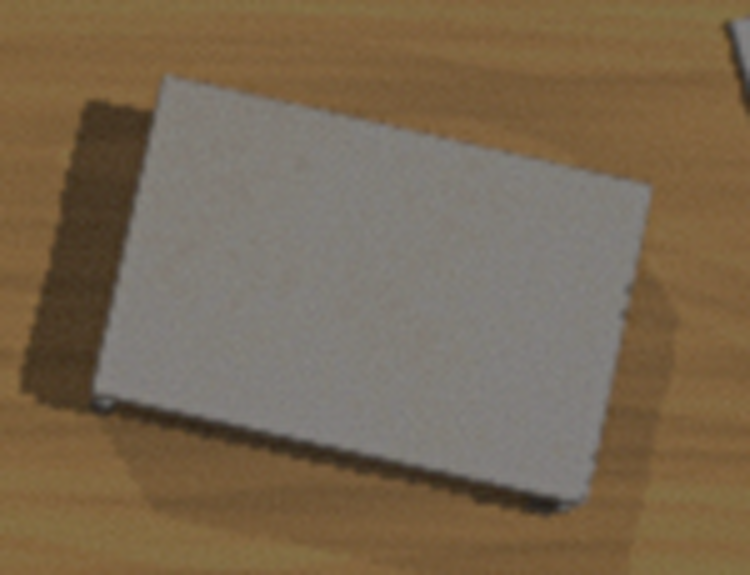

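```bash
cat >> h.py <<'E'
def quad(d,mask,z,rect):
    "fit 4 side lines to contour of mask near approx corners rect (4x2), intersect, put on plane z"
    cs,_=cv2.findContours(mask,cv2.RETR_EXTERNAL,cv2.CHAIN_APPROX_NONE); c=max(cs,key=cv2.contourArea)[:,0].astype(float)
    L=[]
    for j in range(4):
        a,b=rect[j],rect[(j+1)%4]; t=(b-a)/np.linalg.norm(b-a); n=np.array([-t[1],t[0]])
        s=(c-a)@t; e=abs((c-a)@n); k=(s>.12*np.linalg.norm(b-a))&(s<.88*np.linalg.norm(b-a))&(e<4)
        q=c[k]
        for _ in range(3):
            v=cv2.fitLine(q.astype(np.float32),cv2.DIST_HUBER,0,.01,.01).ravel(); r=abs((q-v[2:])@np.array([-v[1],v[0]])); q=q[r<max(1.,np.median(r)*2.5)]
        L.append(v)
    C=[]
    for j in range(4):
        v,w=L[j-1],L[j]; A=np.array([[v[0],-w[0]],[v[1],-w[1]]]); k=np.linalg.solve(A,w[2:]-v[2:]); C.append(v[2:]+k[0]*v[:2])
    return np.array(C),np.array([onz(d,*p,z) for p in C])
E
python3 - <<'E'
from h import *
d=cams.get_image("top"); im=d["img"]; hsv=cv2.cvtColor(im,cv2.COLOR_RGB2HSV)
o=lambda p,x,y:np.array(p,float)/5+[x,y]
rc=o([[70,130],[408,68],[467,350],[115,420]],130,215)
rr=o([[168,75],[650,185],[590,505],[95,395]],270,130)
for r,z,lo in((rc,.086,40),(rr,.094,90)):
    m=((hsv[...,1]<75)&(hsv[...,2]>lo)).astype(np.uint8)*255
    k=np.zeros_like(m); cv2.fillPoly(k,[np.int32(r+(r-r.mean(0))*.1)],255); m&=k
    m=cv2.morphologyEx(m,cv2.MORPH_CLOSE,np.ones((3,3)))
    C,P=quad(d,m,z,r); print(C.round(1).tolist()); print(P.round(4).tolist(),P.mean(0).round(4))
    for j in range(4):
        e=P[(j+1)%4]-P[j]; print(np.linalg.norm(e).round(4),np.degrees(np.arctan2(e[1],e[0])).round(2))
b=onz(d,206.4-.5,258.8-.5,.104); print("button",b)
# housing slot/bar: crop ends (247,155),(275,328)
for p in ((247,155),(275,328),(242,135),(285,350)): q=o(p,130,215)-.4; print(onz(d,*q,.102))
s=cams.get_image("scene"); print("scene proj button",proj(s,b)); save("pics/scase.png",s["img"],(255,135,355,215),6)
save("pics/sriser.png",s["img"],(180,215,335,330),5)
E
```

```text
[[142.5, 241.3000030517578], [212.1999969482422, 227.39999389648438], [223.39999389648438, 284.6000061035156], [153.3000030517578, 298.79998779296875]]
[[0.553, 0.3158, 0.086], [0.5938, 0.1406, 0.086], [0.4496, 0.1064, 0.086], [0.4091, 0.2814, 0.086]] [0.5014 0.2111 0.086 ]
0.1799 -76.87
0.1482 -166.66
0.1796 103.02
0.1479 13.46
[[302.70001220703125, 144.89999389648438], [399.70001220703125, 166.8000030517578], [386.6000061035156, 229.8000030517578], [288.3999938964844, 207.60000610351562]]
[[0.8134, -0.0845, 0.094], [0.7644, -0.3365, 0.094], [0.6007, -0.3047, 0.094], [0.6497, -0.0524, 0.094]] [ 0.707  -0.1945  0.094 ]
0.2568 -101.0
0.1668 169.0
0.257 78.99
0.1668 -11.09
button [0.51466677 0.15106664 0.104     ]
[0.54449641 0.22006222 0.102     ]
[0.45854735 0.20216201 0.102     ]
[0.55446292 0.22302666 0.102     ]
[0.44777081 0.19669177 0.102     ]
scene proj button (np.float64(295.7116034060095), np.float64(168.0835858701561))
```

```bash
sleep 1
```

```text
(no output)
```

View pics/scase.png

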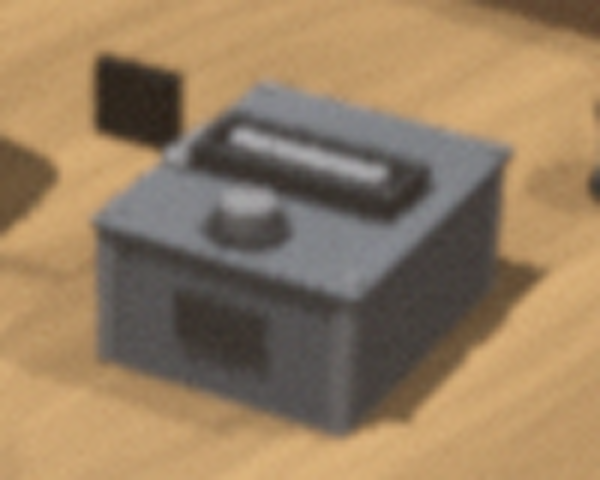

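View pics/sriser.png

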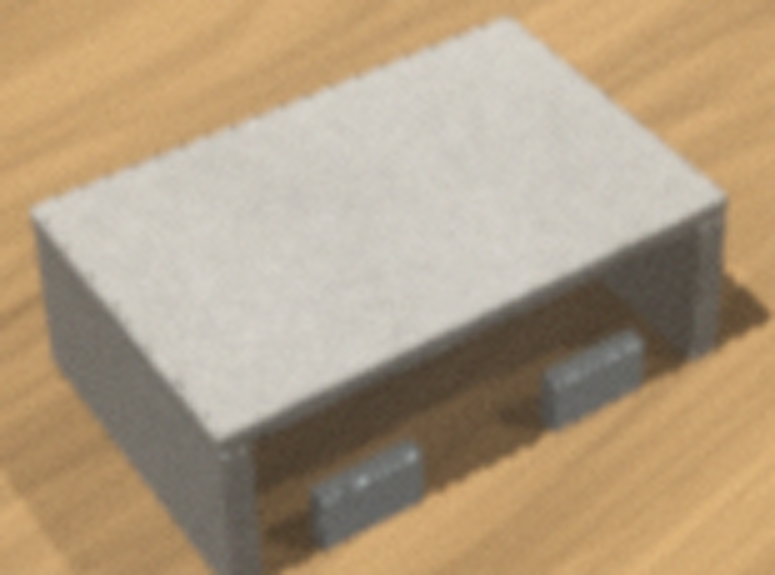

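```bash
cat >> h.py <<'E'
from scipy.spatial.transform import Rotation as Ro
def go(p,yawy):
    "row (rotvec, cm) from current pose to TCP at p, tool down, jaw axis yaw deg"
    s=bot.get_state(); R0=s["eef_rot"]; a=np.radians(yawy)
    y=np.array([np.cos(a),np.sin(a),0]); z=np.array([0,0,-1.]); R=np.c_[np.cross(y,z),y,z]
    rv=Ro.from_matrix(R0.T@R).as_rotvec(); dd=R0.T@(np.array(p)-s["tcp_pos"])*100
    print("row",rv.round(3).tolist(),dd.round(2).tolist())
def st():
    s=bot.get_state(); y=s["eef_rot"][:,1]
    print("t",round(s["t"],2),"tcp",s["tcp_pos"].round(4),"yaw_y",np.degrees(np.arctan2(y[1],y[0])).round(2),"tilt",s["eef_rot"][:2,2].round(4),"F",s["contact_force"].round(2),"M",s["wrist_torque"].round(3),"w",round(s["width"],4),"q",s["q"].round(2))
E
python3 -c "
from h import *
go([.515,.151,.135],103.1)"
```

```text
row [-0.0, -0.001, -2.963] [53.27, -55.97, 8.77]
```

```bash
python3 -m crank '[[0,-0.001,-0.6,10,-10,0,0],[0,-0.001,-1.2,25,-25,0,0],[0,-0.001,-2,45,-45,0,0],[0,-0.001,-2.963,53.27,-55.97,0,0],[0,-0.001,-2.963,53.27,-55.97,0,0],[0,-0.001,-2.963,53.27,-55.97,0,0],[0,-0.001,-2.963,53.27,-55.97,0,0],[0,-0.001,-2.963,53.27,-55.97,0,0],[0,-0.001,-2.963,53.27,-55.97,0,0],[0,-0.001,-2.963,53.27,-55.97,0,0],[0,-0.001,-2.963,53.27,-55.97,0,0],[0,-0.001,-2.963,53.27,-55.97,0,0],[0,-0.001,-2.963,53.27,-55.97,0,0],[0,-0.001,-2.963,53.27,-55.97,2,0],[0,-0.001,-2.963,53.27,-55.97,5,0],[0,-0.001,-2.963,53.27,-55.97,8.77,0],[0,-0.001,-2.963,53.27,-55.97,8.77,0],[0,-0.001,-2.963,53.27,-55.97,8.77,0],[0,-0.001,-2.963,53.27,-55.97,8.77,0],[0,-0.001,-2.963,53.27,-55.97,8.77,0]]' 40
python3 - <<'E'
from h import *
st(); go([.515,.151,.096],103.1)
d=cams.get_image("wrist"); save("pics/w1.png",d["img"])
d=cams.get_image("scene"); save("pics/s1.png",d["img"],(230,60,390,220),4)
E
```

```text
t: 2.8
tcp_pos: [0.5157, 0.1512, 0.1362]
eef_rot: [[-0.974, -0.225, 0.002], [-0.225, 0.974, 0.0], [-0.002, -0.0, -1.0]]
contact_force: [0.2, -0.2, 0.2]
width: 0.0001
t 2.8 tcp [0.5157 0.1512 0.1362] yaw_y 103.02 tilt [0.002  0.0004] F [ 0.18 -0.24  0.23] M [ 0.088 -0.146 -0.024] w 0.0001 q [ 0.26  0.42  1.89 -0.    0.84 -1.53]
row [-0.0, 0.002, -0.001] [0.08, -0.0, 4.02]
```

```bash
sleep 1
```

```text
(no output)
```

View pics/w1.png

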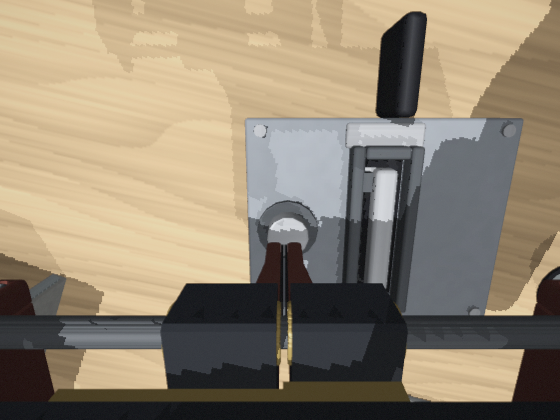

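View pics/s1.png

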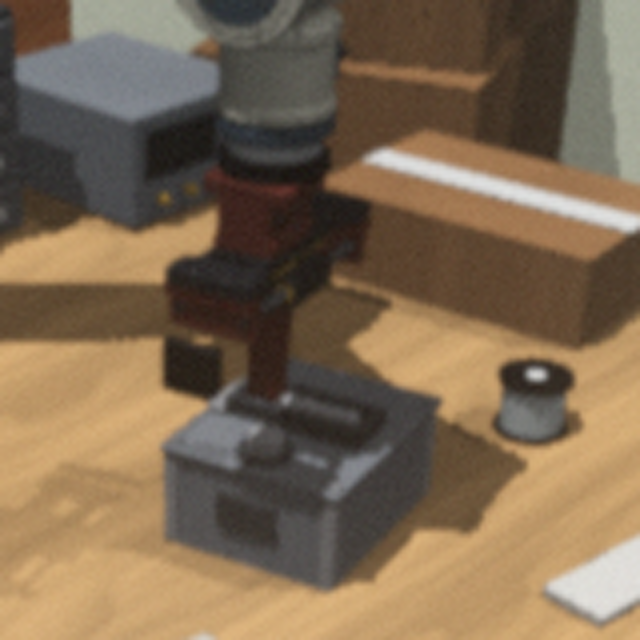

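The wrist view shows the fingers, closed, over the button at about (288,230). The handle lies flush at x≈385, and the grip is at (400,65). I'll check the button position through the wrist camera and then press.

```bash
python3 - <<'E'
from h import *
d=cams.get_image("wrist"); print(onz(d,288,233,.104), proj(d,bot.get_state()["tcp_pos"]))
for p in ((246,119),(522,119)): print(onz(d,*p,.086))
E
python3 -m crank '[[0,0.002,0,0,0,1.5,0],[0,0.002,0,0,0,2.6,0],[0,0.002,0,0,0,3.1,0],[0,0.002,0,0,0,3.4,0],[0,0.002,0,0,0,3.7,0],[0,0.002,0,0,0,3.9,0],[0,0.002,0,0,0,4.1,0],[0,0.002,0,0,0,4.1,0]]'
python3 - <<'E'
from h import *
st()
d=cams.get_image("wrist"); save("pics/w2.png",d["img"])
E
```

```text
[0.50843367 0.15306047 0.104     ] (np.float64(282.35844784212634), np.float64(263.23985257354883))
[0.44602303 0.11111325 0.086     ]
[0.40632302 0.28174045 0.086     ]
t: 3.95
tcp_pos: [0.5152, 0.1511, 0.0946]
eef_rot: [[-0.974, -0.226, -0.001], [-0.226, 0.974, -0.0], [0.001, -0.0, -1.0]]
contact_force: [-3.5, -0.9, 4.6]
width: 0.0005
t 3.95 tcp [0.5152 0.1511 0.0946] yaw_y 103.05 tilt [-0.0013 -0.0004] F [-3.52 -0.87  4.64] M [-0.146  0.47   0.052] w 0.0005 q [ 0.26  0.48  1.9  -0.    0.75 -1.54]
```

```bash
sleep 1
```

```text
(no output)
```

View pics/w2.png

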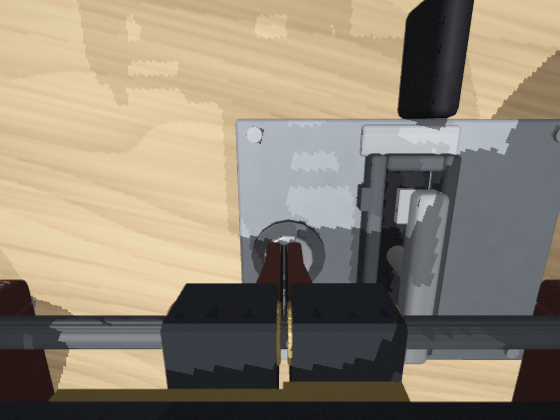

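The handle is up: its bar now stands proud at about x=425. The button force is about 4.6 N. I'll lift off, move over the handle and check it in the wrist view.

```bash
python3 -c "
from h import *
go([.5015,.211,.165],103.1)"
python3 -m crank '[[0,0,0,0,0,-2,0],[0,0,0,0,0,-5,0],[0,-0.001,0,0,0,-7,1],[0,-0.001,0,0,3,-7.04,5],[0,-0.001,0.001,0,6.14,-7.04,5],[0,-0.001,0.001,0,6.14,-7.04,5],[0,-0.001,0.001,0,6.14,-7.04,5],[0,-0.001,0.001,0,6.14,-7.04,5]]'
python3 - <<'E'
from h import *
st(); go([.5015,.211,.1065],103.1)
d=cams.get_image("wrist"); save("pics/w3.png",d["img"]); 
for p in ([.5015,.211,.126],[.5015-.03*.974,.211-.03*.2267,.126]): print(proj(d,p))
d=cams.get_image("scene"); save("pics/s3.png",d["img"],(250,100,350,220),5)
E
```

```text
row [-0.0, -0.001, -0.001] [-0.01, 6.15, -7.04]
t: 5.0
tcp_pos: [0.5017, 0.2102, 0.1649]
eef_rot: [[-0.975, -0.224, -0.0], [-0.224, 0.975, -0.0], [0.0, -0.0, -1.0]]
contact_force: [-1.2, -0.2, -0.7]
width: 0.0496
t 5.0 tcp [0.5017 0.2102 0.1649] yaw_y 102.95 tilt [-0.0002 -0.0003] F [-1.16 -0.16 -0.67] M [ 0.093 -0.104  0.028] w 0.0496 q [ 0.37  0.38  1.85 -0.    0.91 -1.42]
row [-0.0, -0.0, -0.003] [-0.0, 0.09, 5.84]
(np.float64(283.903022354689), np.float64(238.38640086815764))
(np.float64(283.83222868351305), np.float64(194.60475938046986))
```

```bash
sleep 1
```

```text
(no output)
```

View pics/w3.png

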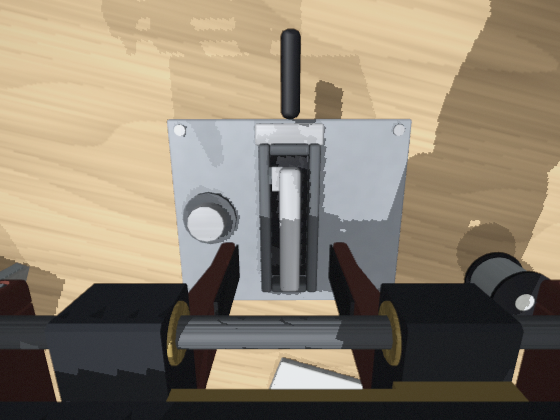

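View pics/s3.png

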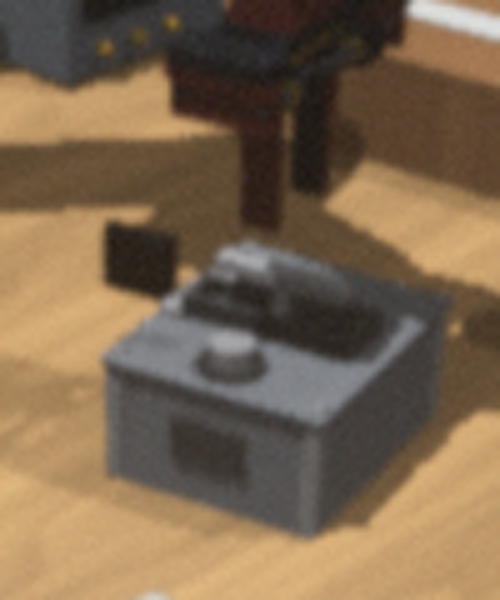

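Run:
```python
from h import *
d=cams.get_image("wrist"); c=np.array([.5014,.2111]);R=np.array([[.974,-.2267],[.2267,.974]])
for n,p,z in (("barend-",(290,168),.126),("barend+",(290,290),.126),("btn",(206,224),.104),("screwL",(180,130),.087),("screwR",(399,130),.087),("cornL",(167,120),.086),("cornR",(411,120),.086)):
    q=onz(d,*p,z); print(n,q.round(4),"cover frame",(R.T@(q[:2]-c)*1000).round(1))
```

```text
barend- [0.4547 0.2042 0.126 ] cover frame [-47.1   3.8]
barend+ [0.5381 0.2239 0.126 ] cover frame [38.7  4.1]
btn [0.5115 0.1548 0.104 ] cover frame [ -2.9 -57.2]
screwL [0.4511 0.1218 0.087 ] cover frame [-69.2 -75.5]
screwR [0.4153 0.277  0.087 ] cover frame [-68.9  83.7]
cornL [0.4463 0.1114 0.086 ] cover frame [-76.2 -84.6]
cornR [0.4066 0.2835 0.086 ] cover frame [-75.9  92.1]
```

The wrist view shows the popped bar at about x=290, running over rows 168–290. It puts the handle 3–4 mm from my top-view estimate, so I'll take a point between the two and let the jaws centre on the bar.

```bash
python3 -c "
from h import *
go([.4995,.2132,.1065],103.1)"
python3 -m crank '[[0,0,-0.003,0.1,0.35,2.5,5],[0,0,-0.003,0.15,0.35,4.5,5],[0,0,-0.003,0.15,0.35,5.5,5],[0,0,-0.003,0.15,0.35,5.84,5],[0,0,-0.003,0.15,0.35,5.84,5],[0,0,-0.003,0.15,0.35,5.84,3],[0,0,-0.003,0.15,0.35,5.84,2],[0,0,-0.003,0.15,0.35,5.84,2]]' 10
python3 - <<'E'
from h import *
st()
d=cams.get_image("wrist"); save("pics/w4.png",d["img"]);
E
```

```text
row [-0.0, -0.0, -0.003] [0.14, 0.33, 5.85]
t: 6.15
tcp_pos: [0.4995, 0.2134, 0.1069]
eef_rot: [[-0.974, -0.227, 0.0], [-0.227, 0.974, -0.0], [-0.0, -0.0, -1.0]]
contact_force: [-0.3, 0.0, -0.3]
width: 0.0234
t 6.15 tcp [0.4995 0.2134 0.1069] yaw_y 103.12 tilt [ 0.0003 -0.    ] F [-0.3   0.02 -0.32] M [ 0.048 -0.125  0.029] w 0.0234 q [ 0.38  0.47  1.89 -0.    0.78 -1.42]
```

```bash
sleep 1
```

```text
(no output)
```

View pics/w4.png

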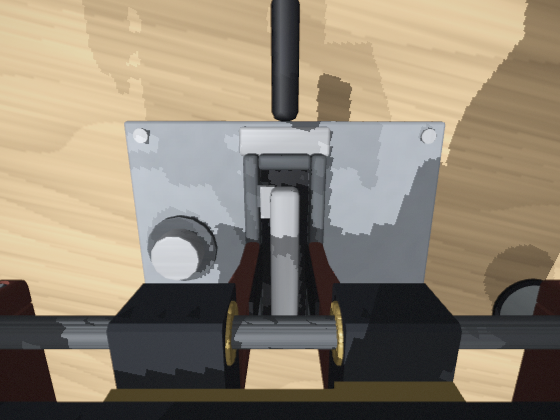

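The bar at x≈285 sits midway between the fingers (250 and 318). Closing the jaws.

```bash
python3 -m crank '[[0,0,0,0,0,0,0.5],[0,0,0,0,0,0,0.5],[0,0,0,0,0,0,0.5],[0,0,0,0,0,0,0.5]]' 45; python3 -c "
from h import *
st()"
```

```text
t: 6.7
tcp_pos: [0.4995, 0.2135, 0.1068]
eef_rot: [[-0.974, -0.227, 0.0], [-0.227, 0.974, 0.0], [-0.0, -0.0, -1.0]]
contact_force: [-0.4, 0.1, 1.1]
width: 0.0138
t 6.7 tcp [0.4995 0.2135 0.1068] yaw_y 103.11 tilt [0.0001 0.    ] F [-0.38  0.06  1.14] M [ 0.142  0.008 -0.057] w 0.0138 q [ 0.38  0.47  1.89 -0.    0.78 -1.42]
```

Gripped, with a width of 13.8 mm. Next I'll turn it clockwise, which is +rz about the tool's downward axis.

```bash
python3 -m crank '[[0,0,0.1,0,0,0,0.5],[0,0,0.22,0,0,0,0.5],[0,0,0.34,0,0,0,0.5],[0,0,0.46,0,0,0,0.5],[0,0,0.58,0,0,0,0.5],[0,0,0.7,0,0,0,0.5],[0,0,0.7,0,0,0,0.5]]' 45; python3 -c "
from h import *
st()"
```

```text
t: 7.58
tcp_pos: [0.4995, 0.2137, 0.1069]
eef_rot: [[-0.891, 0.453, 0.0], [0.453, 0.891, 0.0], [-0.0, 0.0, -1.0]]
contact_force: [-0.8, 2.2, 0.8]
width: 0.0136
t 7.58 tcp [0.4995 0.2137 0.1069] yaw_y 63.06 tilt [0.0003 0.0003] F [-0.77  2.19  0.76] M [ 0.279 -0.073 -0.145] w 0.0136 q [ 0.38  0.47  1.89  0.    0.78 -0.72]
```

```bash
python3 -m crank '[[0,0,0.12,0,0,0,0.5],[0,0,0.24,0,0,0,0.5],[0,0,0.36,0,0,0,0.5],[0,0,0.48,0,0,0,0.5],[0,0,0.58,0,0,0,0.5],[0,0,0.66,0,0,0,0.5],[0,0,0.71,0,0,0,0.5],[0,0,0.71,0,0,0,0.5]]' 45
python3 - <<'E'
from h import *
st()
d=cams.get_image("wrist"); save("pics/w5.png",d["img"]); 
d=cams.get_image("scene"); save("pics/s5.png",d["img"],(240,90,360,220),5)
E
```

```text
t: 8.57
tcp_pos: [0.4996, 0.2138, 0.1069]
eef_rot: [[-0.383, 0.924, 0.0], [0.924, 0.383, 0.0], [0.0, 0.001, -1.0]]
contact_force: [0.4, 1.7, -0.3]
width: 0.0138
t 8.57 tcp [0.4996 0.2138 0.1069] yaw_y 22.53 tilt [0.0005 0.0004] F [ 0.38  1.74 -0.3 ] M [ 0.231 -0.125  0.074] w 0.0138 q [ 0.38  0.47  1.89  0.    0.78 -0.01]
```

```bash
sleep 1
```

```text
(no output)
```

View pics/w5.png

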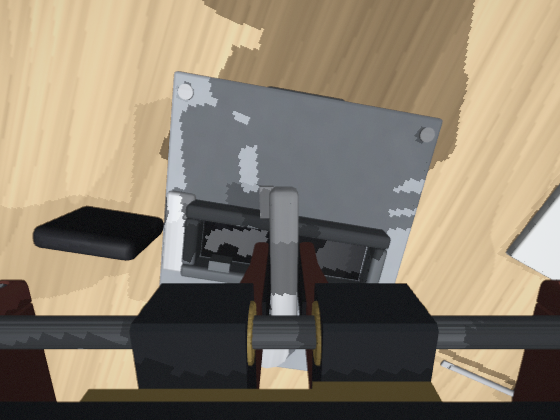

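View pics/s5.png

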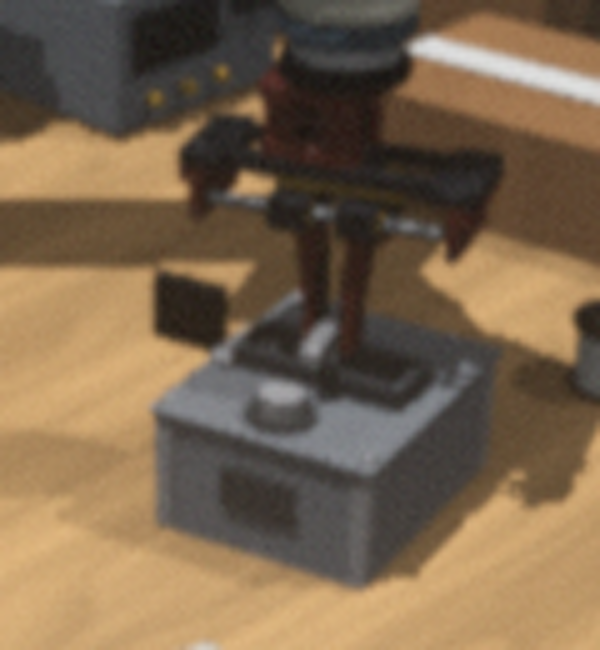

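```bash
python3 -m crank '[[0,0,0.025,0,0,0,0.5],[0,0,0.05,0,0,0,0.5],[0,0,0.05,0,0,0,0.5]]' 45
python3 - <<'E'
from h import *
st()
d=cams.get_image("wrist"); save("pics/w6.png",d["img"]);
E
```

```text
t: 9.05
tcp_pos: [0.4997, 0.2139, 0.1069]
eef_rot: [[-0.336, 0.942, 0.001], [0.942, 0.336, 0.001], [0.0, 0.001, -1.0]]
contact_force: [0.2, 1.8, -0.8]
width: 0.0137
t 9.05 tcp [0.4997 0.2139 0.1069] yaw_y 19.66 tilt [0.0007 0.0006] F [ 0.19  1.8  -0.76] M [ 0.29  -0.143  0.449] w 0.0137 q [0.38 0.47 1.89 0.   0.78 0.04]
```

```bash
sleep 1
```

```text
(no output)
```

View pics/w6.png

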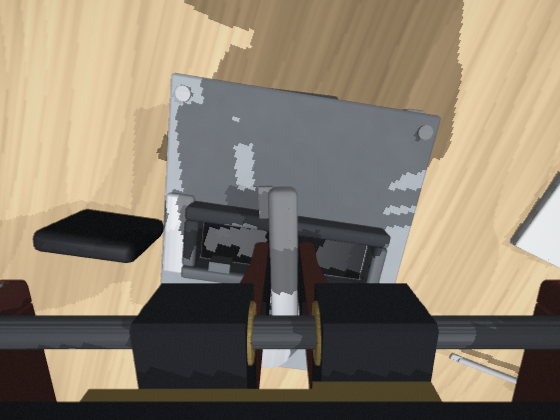

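The moment jumped to 0.45 N m while the cover stayed put relative to the tool, so the handle is at its stop. Lifting.

```bash
python3 -m crank '[[0,0,0,0,0,-0.3,0.5],[0,0,0,0,0,-0.7,0.5],[0,0,0,0,0,-1.2,0.5],[0,0,0,0,0,-2,0.5],[0,0,0,0,0,-3,0.5],[0,0,0,0,0,-4.5,0.5],[0,0,0,0,0,-6,0.5],[0,0,0,0,0,-7,0.5],[0,0,0,0,0,-7,0.5]]' 50
python3 - <<'E'
from h import *
st()
d=cams.get_image("wrist"); save("pics/w7.png",d["img"]); 
d=cams.get_image("scene"); save("pics/s7.png",d["img"],(220,60,380,220),4)
E
```

```text
t: 10.22
tcp_pos: [0.5003, 0.214, 0.178]
eef_rot: [[-0.337, 0.942, 0.003], [0.942, 0.337, 0.001], [0.0, 0.003, -1.0]]
contact_force: [-0.0, 0.2, -6.2]
width: 0.0137
t 10.22 tcp [0.5003 0.214  0.178 ] yaw_y 19.68 tilt [0.0027 0.0013] F [-0.    0.19 -6.23] M [-0.026 -0.07   0.035] w 0.0137 q [0.38 0.36 1.85 0.   0.93 0.04]
```

```bash
sleep 1
```

```text
(no output)
```

View pics/w7.png

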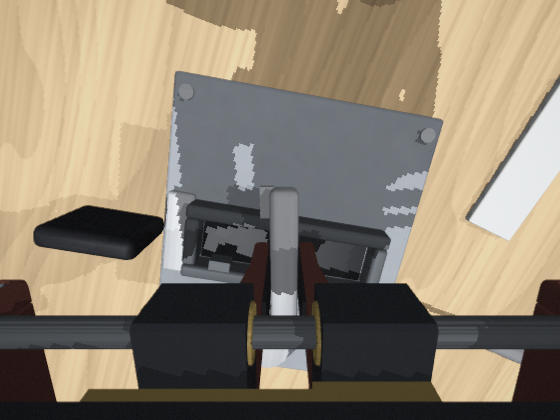

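View pics/s7.png

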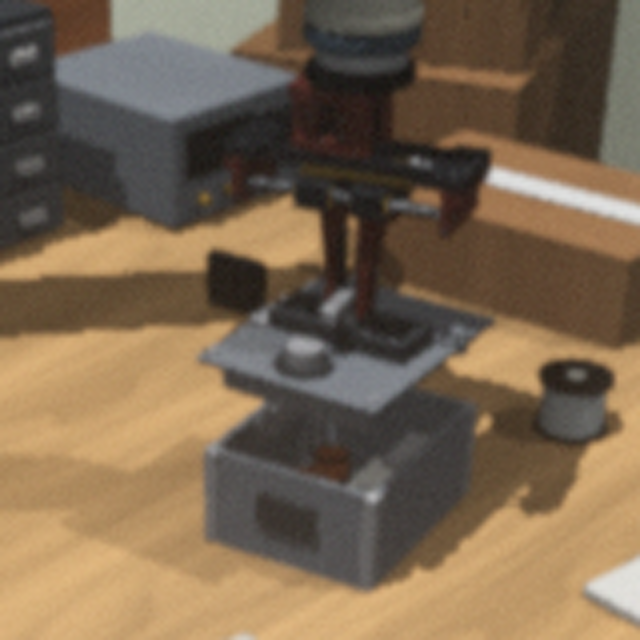

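The scene view shows the cover hanging level and clear of the case, with a load of 6.2 N. Now I'll measure its yaw from its far (+y) edge in the wrist view, which runs (177,72)–(441,121).

Run:
```python
from h import *
d=cams.get_image("wrist"); a=onz(d,177,72,.157);b=onz(d,441,121,.157); e=b-a
cy=np.degrees(np.arctan2(e[1],e[0])); print(a,b,np.linalg.norm(e),cy)
c1=b # left edge (177,72)-(165,195)
p=onz(d,163,280,.157); f=a-p; print(np.degrees(np.arctan2(f[1],f[0]))-90)
y=19.68; yaw=9.9
# cover yaw: handle stop => bar yaw + 80.2
ry=-11.05; Rr=np.array([np.cos(np.radians(ry)),np.sin(np.radians(ry))])
tgt=np.array([.707,-.1945])-.19*Rr; print(tgt)
for cyaw in (cy,9.9): print(cyaw, y+ry-cyaw)
go([tgt[0],tgt[1],.16],y+ry-9.9)
```

```text
[0.41222264 0.28873076 0.157     ] [0.55402297 0.31331082 0.157     ] 0.14391495361954332 9.834088552239473
10.358735067983943
[ 0.52052254 -0.15808354]
9.834088552239473 -1.2040885522394742
9.9 -1.2700000000000014
row [-0.0, -0.0, 0.366] [-35.72, -10.52, 1.64]
```

```bash
python3 -m crank '[[0,0,0.02,-2,-0.6,0,0.5],[0,0,0.06,-6,-1.8,0,0.5],[0,0,0.1,-10,-3,0,0.5],[0,0,0.15,-14,-4.1,0,0.5],[0,0,0.2,-18,-5.3,0,0.5],[0,0,0.25,-22,-6.5,0,0.5],[0,0,0.3,-26,-7.7,0,0.5],[0,0,0.34,-30,-8.8,0,0.5],[0,0,0.36,-33,-9.7,0,0.5],[0,0,0.366,-35,-10.3,0,0.5],[0,0,0.366,-35.72,-10.52,0,0.5],[0,0,0.366,-35.72,-10.52,0,0.5],[0,0,0.366,-35.72,-10.52,0,0.5]]' 50
python3 - <<'E'
from h import *
st(); go([.5205,-.1581,.055],-1.27)
d=cams.get_image("wrist"); save("pics/w8.png",d["img"]); 
d=cams.get_image("top"); save("pics/t8.png",d["img"],(200,120,440,330),3)
d=cams.get_image("scene"); save("pics/s8.png",d["img"])
E
```

```text
t: 12.0
tcp_pos: [0.5203, -0.1572, 0.1763]
eef_rot: [[0.022, 1.0, -0.001], [1.0, -0.022, 0.001], [0.001, -0.001, -1.0]]
contact_force: [0.1, -0.3, -6.2]
width: 0.0139
t 12.0 tcp [ 0.5203 -0.1572  0.1763] yaw_y -1.23 tilt [-0.0006  0.0006] F [ 0.12 -0.26 -6.2 ] M [-0.018 -0.151  0.041] w 0.0139 q [-0.32  0.37  1.85  0.    0.93 -0.29]
row [-0.001, -0.001, 0.001] [-0.1, 0.03, 12.13]
```

```bash
sleep 1
```

```text
(no output)
```

View pics/w8.png

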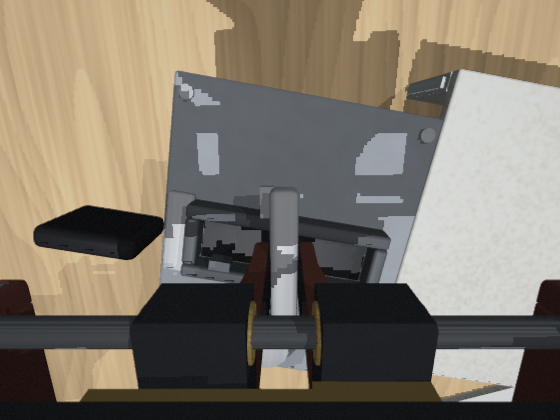

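View pics/t8.png

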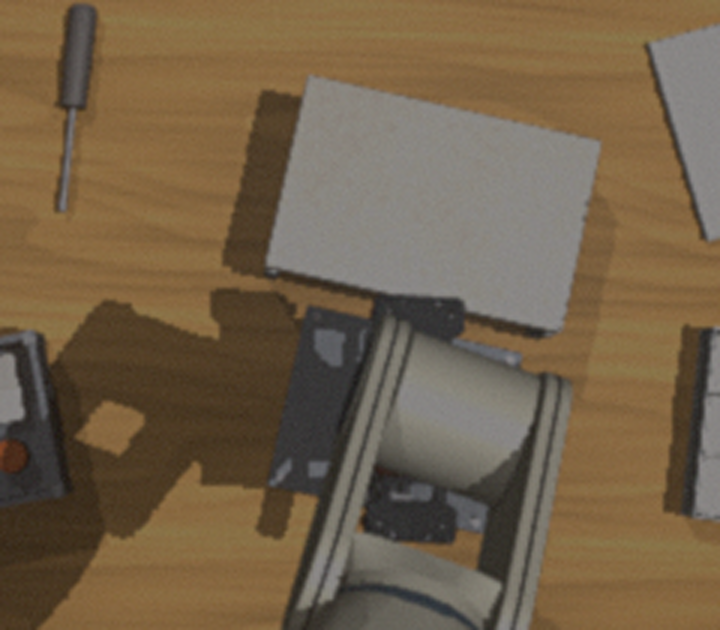

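View pics/s8.png

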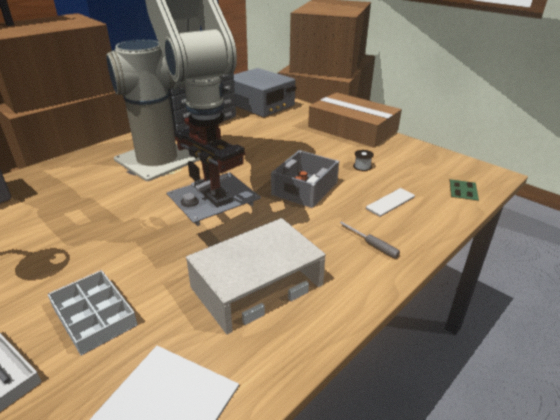

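The top view shows the cover square with the riser mouth, with about 30 mm of gap. I'll set it down slowly.

```bash
python3 -m crank '[[0,0,0,0,0,2,0.5],[0,0,0,0,0,5,0.5],[0,0,0,0,0,8,0.5],[-0.001,-0.001,0,0,0,10.5,0.5],[-0.001,-0.001,0,0,0,11.8,0.5],[-0.001,-0.001,0,0,0,12.3,0.5],[-0.001,-0.001,0,0,0,12.5,0.5],[-0.001,-0.001,0,0,0,12.5,0.5]]' 50; python3 -c "
from h import *
st()"
```

```text
t: 13.15
tcp_pos: [0.521, -0.1574, 0.0521]
eef_rot: [[0.021, 1.0, 0.002], [1.0, -0.021, -0.001], [-0.001, 0.002, -1.0]]
contact_force: [1.1, 0.2, -5.9]
width: 0.0136
t 13.15 tcp [ 0.521  -0.1574  0.0521] yaw_y -1.22 tilt [ 0.0018 -0.0011] F [ 1.07  0.25 -5.89] M [-0.01  -0.119 -0.064] w 0.0136 q [-0.32  0.56  1.9  -0.    0.67 -0.29]
```

```bash
python3 -m crank '[[0,0.002,0,0,0,0.15,0.5],[0,0.002,0,0,0,0.3,0.5],[0,0.002,0,0,0,0.35,0.5],[0,0.002,0,0,0,0.35,0.5]]' 50; python3 -c "
from h import *
st()"
```

```text
t: 13.65
tcp_pos: [0.5213, -0.1576, 0.0489]
eef_rot: [[0.021, 1.0, 0.003], [1.0, -0.021, 0.001], [0.001, 0.003, -1.0]]
contact_force: [-1.0, -0.3, -2.1]
width: 0.0135
t 13.65 tcp [ 0.5213 -0.1576  0.0489] yaw_y -1.22 tilt [0.0026 0.0007] F [-0.98 -0.25 -2.1 ] M [-0.063 -0.02  -0.02 ] w 0.0135 q [-0.32  0.57  1.9   0.    0.67 -0.3 ]
```

```bash
python3 -m crank '[[0,0.001,0,0,0,0.08,0.5],[0,0.001,0,0,0,0.08,1.5],[0,0.001,0,0,0,0.08,2.5],[0,0.001,0,0,0,0.08,4],[0,0.001,0,0,0,-0.5,4],[0,0.001,0,0,0,-3,4],[0,0.001,0,0,0,-8,4],[0,0.001,0,0,0,-12,4],[0,0.001,0,0,0,-12,4]]' 50
python3 - <<'E'
from h import *
st()
d=cams.get_image("wrist"); save("pics/w9.png",d["img"]); 
d=cams.get_image("top"); save("pics/t9.png",d["img"],(200,120,440,330),3)
d=cams.get_image("scene"); save("pics/s9.png",d["img"],(140,100,340,250),4)
E
```

```text
t: 14.78
tcp_pos: [0.5232, -0.1583, 0.1724]
eef_rot: [[0.021, 1.0, 0.009], [1.0, -0.021, -0.0], [-0.0, 0.009, -1.0]]
contact_force: [-1.0, -0.9, 0.0]
width: 0.0401
t 14.78 tcp [ 0.5232 -0.1583  0.1724] yaw_y -1.22 tilt [ 0.0091 -0.0005] F [-1.04 -0.88  0.02] M [ 0.018 -0.063  0.053] w 0.0401 q [-0.32  0.37  1.85  0.    0.91 -0.3 ]
```

```bash
sleep 1
```

```text
(no output)
```

View pics/w9.png

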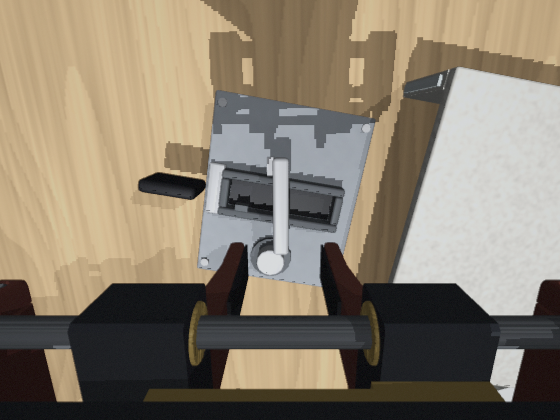

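View pics/t9.png

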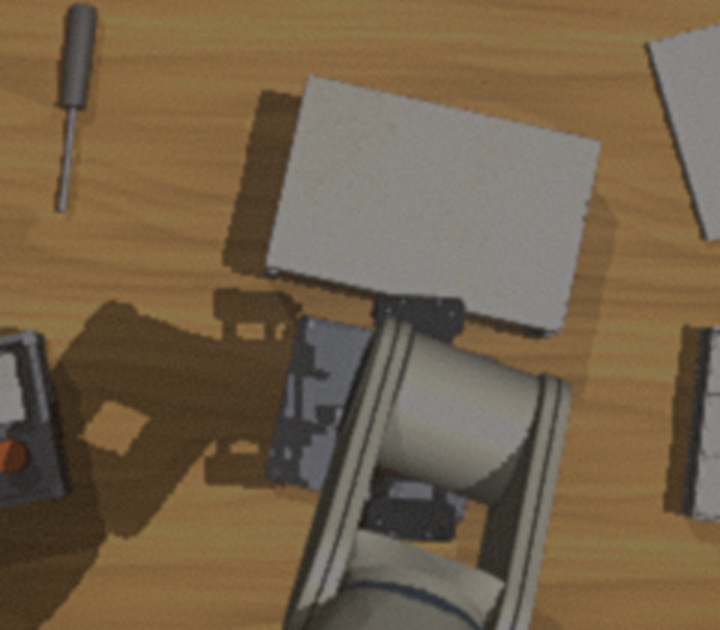

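View pics/s9.png

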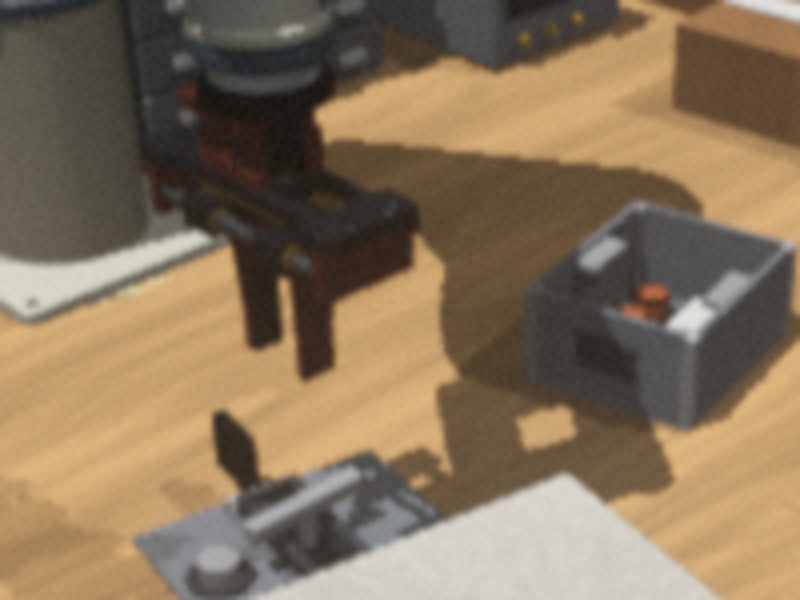

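The cover is down flat and the handle released. The wrist view shows the grip at (172,186), pointing away from the riser. I'll measure the cover's pose next.

Run:
```python
from h import *
d=cams.get_image("wrist"); P=[onz(d,u,v,.028) for u,v in ((217,91),(374,121),(199,267))]
e=P[1]-P[0];f=P[0]-P[2]; print(np.linalg.norm(e),np.degrees(np.arctan2(e[1],e[0])),np.degrees(np.arctan2(f[1],f[0]))-90)
a=np.radians(-11.05);x=np.array([np.cos(a),np.sin(a)]);yv=np.array([-x[1],x[0]])
print("centre",P[0][:2]+.075*x-.09*yv,P[1][:2]-.075*x-.09*yv)
print("grip ends",onz(d,139,186,.067),onz(d,205,188,.067))
for p in ([.521-.1*x[0],-.1575-.1*x[1]],): go([*p,.13],78.95)
```

```text
0.14375144126323897 -11.442709693612082 -10.603765169466413
centre [ 0.5185666  -0.15863231] [ 0.51224173 -0.15840104]
grip ends [ 0.39870112 -0.13256587  0.067     ] [ 0.45379616 -0.13539766  0.067     ]
row [0.002, -0.002, -1.399] [1.68, -9.76, 3.77]
```

```bash
python3 -m crank '[[0,0,-0.15,0.3,-2,0,5],[0,0,-0.3,0.6,-4,0,5],[0,0,-0.5,1,-7,0,5],[0,0,-0.7,1.8,-10.35,0,5],[0.002,-0.002,-0.9,1.8,-10.35,1,5],[0.002,-0.002,-1.1,1.8,-10.35,2,5],[0.002,-0.002,-1.3,1.8,-10.35,3,5],[0.002,-0.002,-1.399,1.8,-10.35,3.7,5],[0.002,-0.002,-1.399,1.8,-10.35,3.7,5],[0.002,-0.002,-1.399,1.8,-10.35,3.7,5],[0.002,-0.002,-1.399,1.8,-10.35,3.7,5]]' 20
python3 - <<'E'
from h import *
st();go([.417,-.1372,.034],78.95)
d=cams.get_image("wrist"); save("pics/w10.png",d["img"]); print(proj(d,[.417,-.1372,.067]))
d=cams.get_image("top"); save("pics/t10.png",d["img"],(200,120,440,330),3)
d=cams.get_image("scene"); save("pics/s10.png",d["img"],(140,100,340,250),4)
E
```

```text
t: 16.35
tcp_pos: [0.4171, -0.1371, 0.1308]
eef_rot: [[-0.981, 0.194, 0.0], [0.194, 0.981, -0.0], [-0.0, -0.0, -1.0]]
contact_force: [0.0, -0.5, -0.0]
width: 0.05
t 16.35 tcp [ 0.4171 -0.1371  0.1308] yaw_y 78.84 tilt [ 0.0002 -0.0002] F [ 0.03 -0.52 -0.02] M [ 0.058 -0.149  0.029] w 0.05 q [-0.34  0.3   2.1  -0.    0.74 -1.72]
row [-0.0, 0.0, -0.002] [0.01, -0.01, 9.68]
(np.float64(283.1940481947069), np.float64(226.50217437822417))
```

```bash
sleep 1
```

```text
(no output)
```

View pics/w10.png

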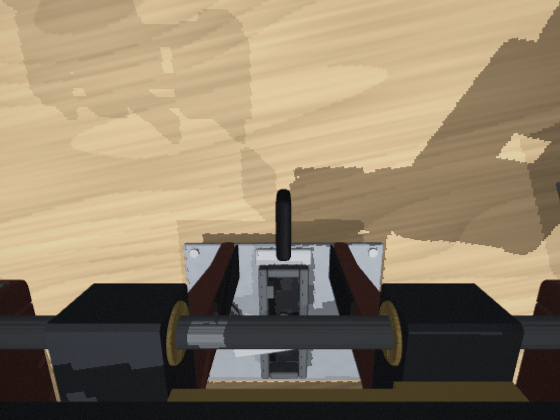

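View pics/t10.png

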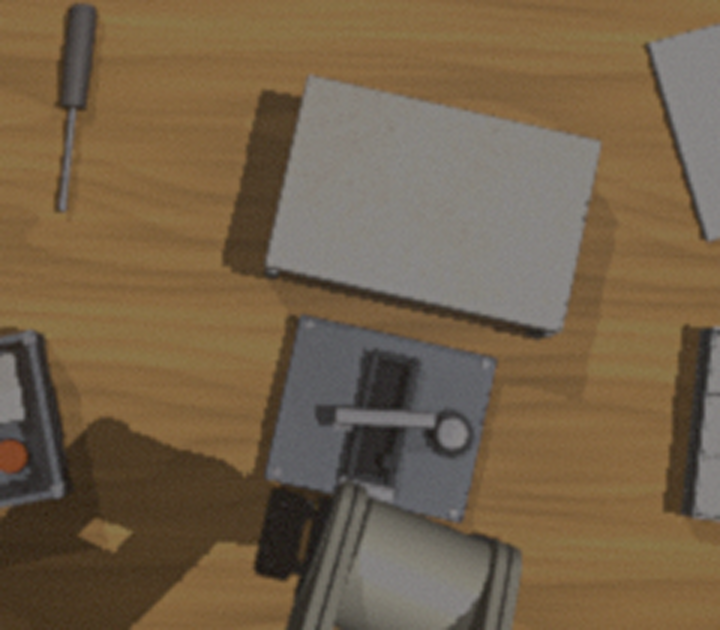

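The grip, at u≈283, is centred between the fingers. In the top view the cover is parallel to the riser. I'll measure its offset from the riser axis.

Run:
```python
from h import *
d=cams.get_image("top"); im=d["img"]
hsv=cv2.cvtColor(im,cv2.COLOR_RGB2HSV)
r=np.array([[302,317],[495,358],[460,520],[267,480]],float)/3+[200,120]
m=((hsv[...,1]<75)&(hsv[...,2]>40)).astype(np.uint8)*255
k=np.zeros_like(m); cv2.fillPoly(k,[np.int32(r+(r-r.mean(0))*.1)],255); m&=k
m=cv2.morphologyEx(m,cv2.MORPH_CLOSE,np.ones((5,5)))
P=np.array([onz(d,*p,.028) for p in r-.4]); 
try:
    C,P2=quad(d,m,.028,r)
except Exception as e: P2=P; print(e)
a=np.radians(-11.05);x=np.array([np.cos(a),np.sin(a)]);yv=np.array([-x[1],x[0]])
for Q in (P,P2):
    c=Q.mean(0)[:2]; e=c-np.array([.707,-.1945]); print(c,"along",e@x,"lat",e@yv)
    for j in range(4):
        g=Q[(j+1)%4]-Q[j]; print(np.linalg.norm(g).round(4),np.degrees(np.arctan2(g[1],g[0])).round(2))
```

```text
[ 0.52203265 -0.15928971] along -0.1882867082458635 lat -0.0008943661530953445
0.1757 -100.27
0.1467 168.79
0.174 80.0
0.1475 -10.54
[ 0.52020088 -0.158333  ] along -0.1902678877384825 lat -0.00030648197640702023
0.1781 -101.12
0.1562 168.99
0.1785 76.08
0.1475 -11.05
```

The cover is 189 mm short of home, with no lateral offset and a yaw of −11°, parallel to the riser. Next I'll take the grip.

```bash
python3 -m crank '[[0,0,0,0,0,2,5],[0,0,0,0,0,5,5],[0,0,0,0,0,7.5,5],[0,0,0,0,0,9,5],[0,0,0,0,0,9.5,5],[0,0,0,0,0,9.5,5],[0,0,0,0,0,9.5,3],[0,0,0,0,0,9.5,1],[0,0,0,0,0,9.5,0.5],[0,0,0,0,0,9.5,0.5],[0,0,0,0,0,9.5,0.5]]' 25
python3 - <<'E'
from h import *
st()
a=np.radians(-11.05);x=np.array([np.cos(a),np.sin(a)])
s=bot.get_state()["tcp_pos"]; go([*(s[:2]+.19*x),s[2]],78.95)
E
```

```text
t: 17.92
tcp_pos: [0.4173, -0.1372, 0.0361]
eef_rot: [[-0.981, 0.193, 0.001], [0.193, 0.981, -0.0], [-0.001, -0.0, -1.0]]
contact_force: [-0.8, -0.5, 2.7]
width: 0.0116
t 17.93 tcp [ 0.4173 -0.1372  0.0361] yaw_y 78.89 tilt [ 0.0009 -0.0005] F [-0.77 -0.54  2.72] M [ 0.018 -0.111 -0.114] w 0.0116 q [-0.34  0.5   2.13 -0.    0.51 -1.72]
row [-0.0, 0.001, -0.001] [-19.0, 0.02, 0.02]
```

```bash
python3 -m crank '[[0,0,0,-0.8,0,0,0.5],[0,0,0,-2,0,0,0.5],[0,0,0,-3.5,0,0,0.5],[0,0,0,-5,0,0,0.5],[0,0,0,-6.5,0,0,0.5],[0,0,0,-8,0,0,0.5],[0,0,0,-9.5,0,0,0.5],[0,0,0,-11,0.01,0,0.5],[0,0,0,-12.5,0.01,0,0.5],[0,0,0,-14,0.02,0,0.5],[0,0,0,-15.2,0.02,0,0.5],[0,0,0,-16.2,0.02,0,0.5],[0,0,0,-17,0.02,0,0.5],[0,0,0,-17,0.02,0,0.5]]' 25
python3 - <<'E'
from h import *
st()
d=cams.get_image("wrist"); save("pics/w11.png",d["img"])
d=cams.get_image("scene"); save("pics/s11.png",d["img"],(140,150,340,300),4)
E
```

```text
t: 19.68
tcp_pos: [0.5845, -0.1697, 0.0359]
eef_rot: [[-0.981, 0.193, 0.001], [0.193, 0.981, -0.0], [-0.001, -0.0, -1.0]]
contact_force: [0.1, 1.0, -1.2]
width: 0.0116
t 19.68 tcp [ 0.5845 -0.1697  0.0359] yaw_y 78.9 tilt [ 0.001  -0.0005] F [ 0.11  0.99 -1.23] M [ 0.187  0.014 -0.024] w 0.0116 q [-0.3   0.66  1.76 -0.    0.73 -1.68]
```

```bash
sleep 1
```

```text
(no output)
```

View pics/w11.png

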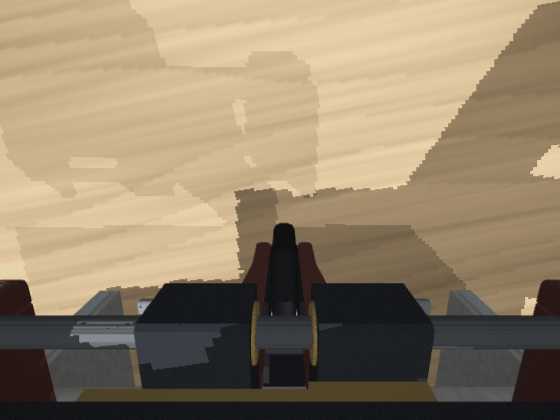

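View pics/s11.png

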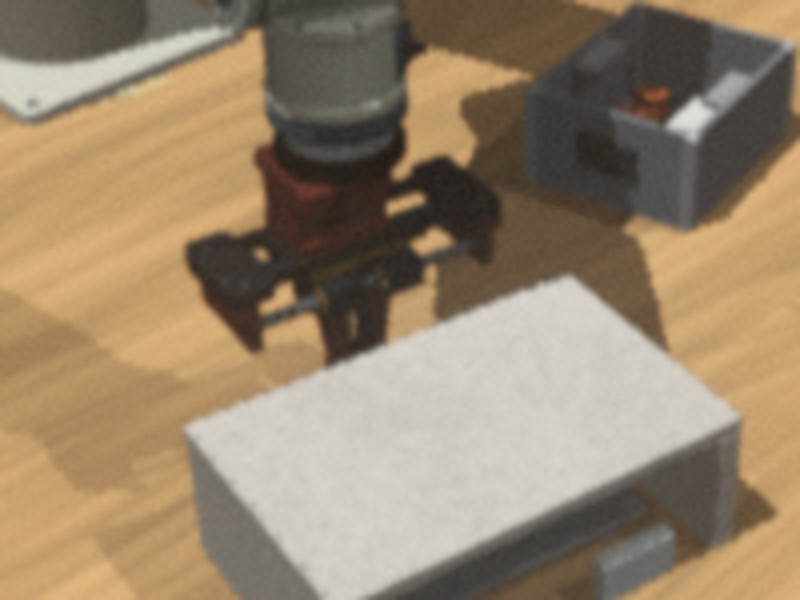

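The cover's edge is visible under the board, close to the stops. I'll creep in the last ~19 mm until I feel them.

```bash
python3 -m crank '[[0,0,0,-0.6,0,0,0.5],[0,0,0,-1.1,0,0,0.5],[0,0,0,-1.4,0,0,0.5],[0,0,0,-1.6,0,0,0.5],[0,0,0,-1.75,0,0,0.5],[0,0,0,-1.75,0,0,0.5]]' 25
python3 - <<'E'
from h import *
st()
E
```

```text
t: 20.52
tcp_pos: [0.6007, -0.1729, 0.036]
eef_rot: [[-0.981, 0.193, -0.0], [0.193, 0.981, -0.0], [0.0, -0.0, -1.0]]
contact_force: [-4.7, 1.6, 6.3]
width: 0.0122
t 20.52 tcp [ 0.6007 -0.1729  0.036 ] yaw_y 78.89 tilt [-0.0003 -0.0001] F [-4.67  1.57  6.33] M [0.297 0.874 0.009] w 0.0122 q [-0.3   0.67  1.72 -0.    0.75 -1.68]
```

```bash
python3 -m crank '[[0,0,0,-0.12,0,0,0.5],[0,0,0,-0.2,0,0,0.5],[0,0,0,-0.2,0,0,0.5]]' 25
python3 - <<'E'
from h import *
st()
d=cams.get_image("scene"); save("pics/s12.png",d["img"],(180,200,340,320),5)
a=np.radians(-11.05);x=np.array([np.cos(a),np.sin(a)])
print((bot.get_state()["tcp_pos"][:2]-np.array([.707,-.1945]))@x)
E
```

```text
t: 20.9
tcp_pos: [0.6019, -0.1731, 0.036]
eef_rot: [[-0.981, 0.193, -0.002], [0.193, 0.981, 0.0], [0.002, -0.0, -1.0]]
contact_force: [-4.5, 1.2, 4.5]
width: 0.0119
t 20.9 tcp [ 0.6019 -0.1731  0.036 ] yaw_y 78.9 tilt [-0.0016  0.0003] F [-4.5   1.15  4.48] M [ 0.199  0.726 -0.042] w 0.0119 q [-0.3   0.67  1.71 -0.    0.76 -1.68]
-0.10724533271759995
```

```bash
sleep 1
```

```text
(no output)
```

View pics/s12.png

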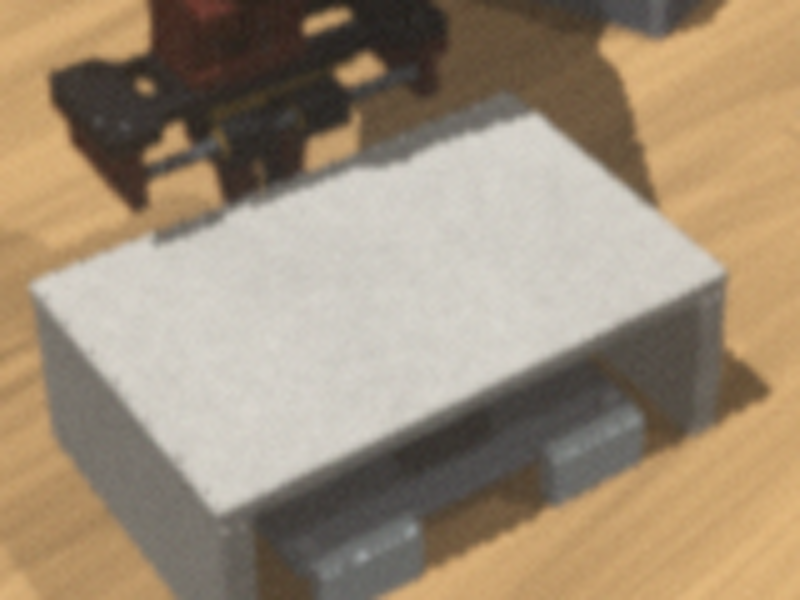

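```bash
python3 -m crank '[[0,0,0,-0.15,0,0,0.5],[0,0,0,-0.3,0,0,0.5],[0,0,0,-0.3,0,0,0.5]]' 25
python3 - <<'E'
from h import *
st()
E
```

```text
t: 21.32
tcp_pos: [0.6021, -0.1731, 0.0359]
eef_rot: [[-0.981, 0.193, -0.007], [0.193, 0.981, 0.002], [0.007, 0.0, -1.0]]
contact_force: [-11.3, 1.8, 10.9]
width: 0.0117
t 21.32 tcp [ 0.6021 -0.1731  0.0359] yaw_y 78.9 tilt [-0.007   0.0015] F [-11.3    1.75  10.87] M [ 0.239  1.618 -0.042] w 0.0117 q [-0.3   0.68  1.71 -0.    0.76 -1.68]
```

The force rises with no motion, so the cover is against the stops. I'll release, retreat up and back, and check.

```bash
python3 -m crank '[[0,0,0,0.05,0,0,0.5],[0,0,0,0.05,0,0,1.6],[0,0,0,0.05,0,0,2.6],[0,0,0,0.05,0,0,4],[0,0,0,0.05,0,0,5],[0,0,0,0,0,-2,5],[0,0,0,0,0,-6,5],[0,0,0,2,0,-10,5],[0,0,0,6,0,-14,5],[0,0,0,10,0,-18,5],[0,0,0,14,-5,-20,5],[0,0,0,17,-12,-20,5],[0,0,0,17,-18,-20,5],[0,0,0,17,-18,-20,5],[0,0,0,17,-18,-20,5]]' 25
python3 - <<'E'
from h import *
st()
d=cams.get_image("top"); save("pics/t13.png",d["img"],(200,120,440,330),3)
d=cams.get_image("scene"); save("pics/s13.png",d["img"])
E
```

```text
t: 23.2
tcp_pos: [0.4019, -0.3178, 0.2378]
eef_rot: [[-0.981, 0.195, -0.006], [0.195, 0.981, 0.001], [0.006, -0.0, -1.0]]
contact_force: [0.4, -0.5, -0.3]
width: 0.0498
t 23.2 tcp [ 0.4019 -0.3178  0.2378] yaw_y 78.78 tilt [-0.0062  0.0012] F [ 0.39 -0.53 -0.25] M [ 0.029 -0.176 -0.06 ] w 0.0498 q [-0.69  0.24  1.86 -0.    1.05 -2.06]
```

```bash
sleep 1
```

```text
(no output)
```

View pics/t13.png

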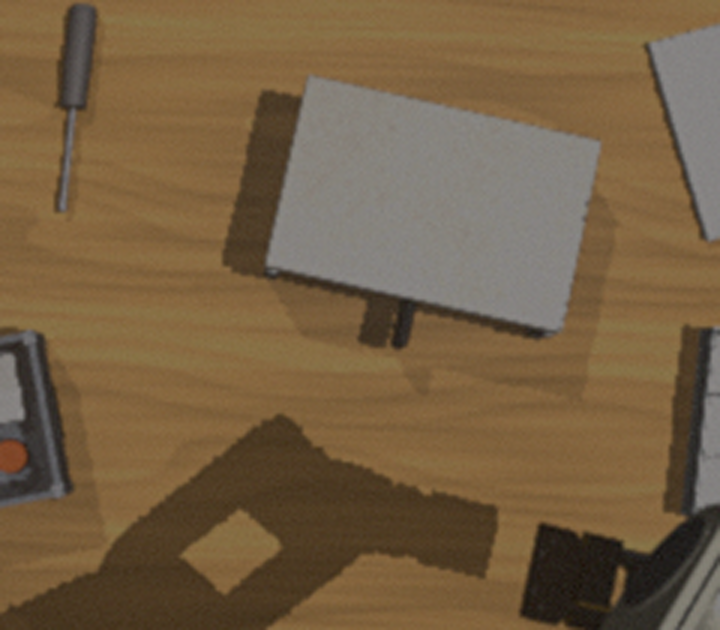

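View pics/s13.png

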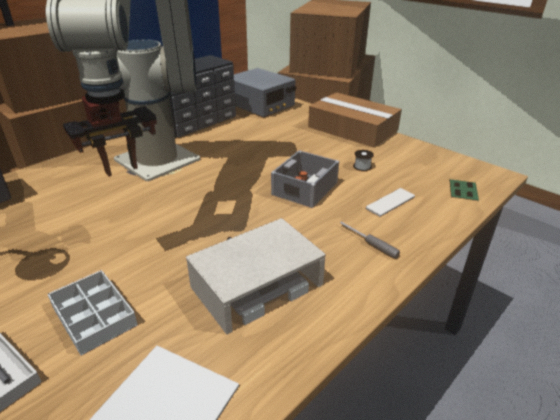

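Only the grip sticks out of the mouth, at crop (402,325), and everything around it looks untouched. One last check of the grip's outer end, and then I'll hand in.

Run:
```python
from h import *
d=cams.get_image("top"); a=np.radians(-11.05);x=np.array([np.cos(a),np.sin(a)]);y=np.array([-x[1],x[0]])
e=onz(d,400/3+200-.4,347/3+120-.4,.067)[:2]-np.array([.707,-.1945]); print(e@x,e@y); st()
print(bot.finish_job())
```

```text
-0.12539656818935385 -0.0001341356149609853
t 23.35 tcp [ 0.4024 -0.3161  0.2372] yaw_y 78.97 tilt [-0.0071  0.002 ] F [0.13 0.19 0.33] M [ 0.058 -0.09  -0.029] w 0.0504 q [-0.69  0.24  1.86 -0.    1.05 -2.06]
the job is handed in; nothing more can be done
None
```

The cover is off the case and fully home under the riser, with only the grip sticking out. I handed the job in at 23.4 s of the 64 s allowed.

- **Opening:** I pressed the button until the handle popped up, then turned the handle clockwise until the moment jumped to 0.45 N m with no further turn. The cover lifted clear at a load of 6.2 N and stayed level.
- **Placing and sliding:** I set the cover down square in front of the riser with the grip pointing away, and let go. I then took it by the grip and slid it in until it met the stops, where the force rose to about 11 N without motion.
- **Last checks:** The grip's outer end is 125.4 mm in front of the riser's middle, against 125 mm when fully home, and less than 1 mm off the riser's axis. The gripper is clear of everything, and by eye the things around the riser are unmoved.
- **What disagreed:** The wrist camera put the handle 3–4 mm from the top-view estimate. I aimed between the two, and the jaws closed centred on the bar. Turning the handle to its stop also twisted the cover about 3° in the case's play, which I took out while carrying it.

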